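Stage a display panel and crack open the dry box

ROBOT

A 6-joint arm with a two-finger parallel gripper is mounted at the origin on the work surface. World frame = base frame: x ahead of the robot, y to its left, z up, the work surface at z = 0. Lengths are in m, angles in rad, forces in N, time in s.
With the tool pointing down it reaches from about 0.35 to 0.8 m from the base axis. Payload 7.3 kg.
Tool frame: the origin (TCP) lies midway between the tips of the shut fingers; the grasp point (between the pads) lies 19 mm behind it (manip.grasp_offset is the distance from the TCP to the grasp point, in m); z points along the fingers, y is the line along which they close (so a half turn about z gives the same grasp; the last joint's range is limited). The gripper opens to 85 mm and grips with 20 to 120 N. Pads are 22 mm wide; open, the fingers measure 114 mm over their backs; the gripper's body (76 mm by 85 mm) begins 54 mm behind the grasp point. The pads swing forward as they close: fully open they stand 13 mm farther back than shut.
Start: joints at [-1.405, 0.342, 1.524, -0, 1.275, -0.146], TCP at [0.161, -0.5, 0.231] pointing down, gripper open.
Joint ranges: [-2.53, 2.53], [-0.77, 2.02], [0.04, 2.7], [-1, 4.14], [0.28, 2.66], [-3.11, 3.11]. Speed limits (rad/s): [2.57, 2.57, 3.14, 3.14, 3.14, 3.14].

INTERFACE

Orientations are given as a rotation vector (axis times angle).
In Python, from bench import manip, fingers, inverse_kinematics, read_state, viewer, job gives the robot as it stands. Calls block until the motion is done:
- manip.move_ptp(position, orientation): joint-space move of the TCP to a pose.
- manip.move_l(position, vel=0.15, frame=None): straight line of the TCP; frame=None keeps the orientation; vel is the mean speed in m/s.
- manip.set_joints(angles): joint-space move.
- fingers.command_gripper(opening, effort=None): finger opening in m; effort is the grip in N (None keeps the last); returns when the fingers have stopped.
- manip.hold(seconds).
- inverse_kinematics(position, orientation): joint angles nearest the present ones, or None.
- read_state(): the state.
- viewer.snapshot(name): name is "side" or "top"; returns a dict with "pixels" (420x560x3 uint8, red, green, blue), "depth" (420x560 float32, m along the optical axis (not along the pixel's ray), 0 where there is no reading), "fovy" (degrees; the focal length in pixels is half the picture's height over the tangent of half this angle, whatever the lens; pixels are square), "cx", "cy" (the principal point, pixels), "dist_coeffs" ([k1, k2, p1, p2, k3] as OpenCV has them; the pictures are not rectified), "cam_to_world" (4x4, takes a point from camera to world coordinates). Camera axes: x right, y down, z forward; pixel columns grow to the right and rows downward; lengths in m; the calibration is good to about 2 mm. A picture is of the moment at which its call begins.
A pose or a line that the arm cannot do raises manip.IKError and nothing moves.
- job.finish_job(): hands the job in; it is judged then, once.
The state is a dict: "time_s": time; "joints": joint angles; "qd": joint speeds; "tau": joint torques, N m; "eef_pos": TCP position; "orientation": TCP orientation; "wrist_force": force on the tool from outside, world axes, zero at the start; "ft_torque": the same for the moment, N m; "grip_width": finger opening in m; "grip_force": force on a finger pad.
Only numpy, scipy, OpenCV 4.12 (cv2) and the standard library are available. Lean on these libraries where they do the work, as an engineer would, in place of code of your own. Each camera call takes 0.05 s, during which the arm holds its last target. There are 200 camera calls.

TASK

Slide the tall display panel straight up out of its slot in the three-slot rack and stand it upright, fully down and about centred, in the slot of the single-slot stand; let go of it. Then break the sealed lid of the dry box free without letting it fly open, and finish while still holding the lid slightly open, its front edge about 3 cm above the box rim, for the panel to be slipped in. Leave the short panels and everything else on the bench alone.

Things in the scene. Friction and masses are not known exactly. Their poses are not given: they have to be found in the camera images.
- tall_panel: White plastic display panel, 80 wide (its x) x 8 thick (its y) x 115 high (z), 90 g, standing in one of the three slots of the rack (any of them; the only tall one). Origin: middle of its bottom edge. Flat studs 1.5 mm proud on both faces at 52 to 60 mm height.
- short_panel_a: A like panel, 80 x 8 x 70 high, in another slot of the rack; stays there. Origin: middle of its bottom edge.
- short_panel_b: A like panel, 80 x 8 x 70 high, in the remaining slot; stays there. Origin: middle of its bottom edge.
- rack: Fixed brown wooden block 100 (x) x 156 (y) x 45 high with three slots running along its x, open at both ends and at the top, 11 wide, 35 deep (floor at 10), at y = -45, 0 and 45 mm. Origin: centre of its underside.
- stand: Fixed brown wooden block 100 (x) x 64 (y) x 45 high with one slot along its x at y = 0, open at both ends, 13 wide, 35 deep (floor at 10 mm). Two steel lips above the slot flare to about 30 wide at 58 mm height, to guide a panel in. Origin: centre of its underside.
- drybox: Fixed grey plastic box 160 (x, depth) x 200 (y, width) x 85 high, closed by a 12 mm thick hinged lid whose hinge runs along the back (+x) rim; its front faces -x. Origin: centre of its underside. It may stand left or right of the stand, the rack on the other side.
- lid_fin (a point): Middle of the top edge of the upright black fin on the lid: 12 thick (y) x 36 long (x) x 35 high above the lid, 128 mm in front of the hinge line, 132 mm above the table when shut. Moves with the lid; its axes are the lid's.
- lid_hinge (a point): Point on the hinge line in the middle of the box's back rim, 80 mm behind the box's centre, 85 mm above the table. Hinge axis: the box's +y.
- lid (a joint): Opening angle of the lid, rad: 0 shut, grows as the front edge rises; the front edge is 166 mm from the hinge (0.18 rad is 30 mm). A tacky seal holds it: the upward pull needed at the fin peaks at about 15 to 22 N in the first 1 to 3 mm of lift and is gone by 8 mm; afterwards about 2 to 4 N carry the lid. Let go, it falls shut. A stop ends its travel at 0.62 rad.
- hammer: Small hammer lying on the bench, 200 long. Leave alone.
- screwdriver: Screwdriver lying on the bench, 170 long. Leave alone.
- jar: Glass jar, 56 across, 75 high. Leave alone.
- spool: Copper spool, 44 across, 40 high. Leave alone.
- dish: Small white dish, 64 across, 22 high. Leave alone.

How it is judged:
On the way, in this order (a step that is already met when the one before it is completed fails the run):
1. the tall panel has been drawn up clear of the rack (z of tall_panel in the frame of rack above 0.046 m and x of tall_panel in the frame of rack between -0.06 and 0.06 m), for 0.1 s.
2. the tall panel stands in the slot of the stand, released (x of tall_panel in the frame of stand between -0.03 and 0.03 m and y of tall_panel in the frame of stand between -0.007 and 0.007 m and z of tall_panel in the frame of stand below 0.016 m and angle between tall_panel's own z axis and vertical below 0.2 rad and linear speed of tall_panel below 0.03 m/s and contact force between the fingers and tall_panel below 0.1 N), for 0.3 s.
3. the lid is broken free of its seal (value of joint lid above 0.08 rad and contact force between the fingers and lid above 0.5 N), for 0.2 s.
At the end, for the whole second after the job is handed in: The gripper still holds the lid, at rest, open 0.10 to 0.30 rad (17 to 49 mm at the front edge); the tall panel stands released in the stand, fully down, upright within 0.2 rad and within 30 mm of the middle along the slot (all of step 2 and value of joint lid between 0.1 and 0.3 rad and velocity of joint lid between -0.05 and 0.05 rad/s and contact force between the fingers and lid above 0.5 N); the arm keeps its last pose, push and grip.
It fails at once if the lid flies open (more than 0.4 rad, 65 mm at the front edge) (value of joint lid above 0.4 rad).
It fails at once if a short panel is pulled from or shifted in its slot (distance of any of short_panel_a, short_panel_b from where it was at the start of the episode above 0.025 m).
It fails at once if another thing on the bench is disturbed (distance of any of hammer, screwdriver, jar, spool, dish from where it was at the start of the episode above 0.03 m).
It also fails if it takes over 54 s, if anything falls off the work surface, if the arm or the gripper's body presses on something with over 40 N, if the wrist force passes 120 N, or if a joint passes its speed limit or range.

## Working session

There is one attempt and no reset: what is moved stays moved. The work goes in short steps, each a Python script; the robot and the scene stay as the last script left them, time stands still between calls to the robot, and variables do not carry over. Pictures are saved under pics/ and viewed, at most 10 in all, crops included, and the job is handed in when it is done.

```bash
mkdir -p pics; ls
cat > h.py <<'E'
import numpy as np, cv2
from bench import manip, fingers, inverse_kinematics, read_state, viewer, job
def snap(n):
    s=viewer.snapshot(n); h=s["pixels"].shape[0]
    f=h/2/np.tan(np.radians(s["fovy"])/2)
    s["K"]=np.array([[f,0,s["cx"]],[0,f,s["cy"]],[0,0,1]]); s["D"]=np.array(s["dist_coeffs"],float); s["T"]=np.array(s["cam_to_world"]); return s
def rays(s,px):
    u=cv2.undistortPoints(np.array(px,float).reshape(-1,1,2),s["K"],s["D"]).reshape(-1,2)
    return np.c_[u,np.ones(len(u))]
def onplane(s,px,z):
    d=rays(s,px)@s["T"][:3,:3].T; o=s["T"][:3,3]
    return o+d*((z-o[2])/d[:,2])[:,None]
def cloud(s):
    h,w=s["depth"].shape; v,u=np.mgrid[:h,:w]
    r=rays(s,np.c_[u.ravel(),v.ravel()])*s["depth"].reshape(-1,1)
    return (r@s["T"][:3,:3].T+s["T"][:3,3]).reshape(h,w,3)
def save(s,name): cv2.imwrite("pics/"+name,s["pixels"][:,:,::-1])
E
python3 - <<'E'
from h import *
for n in("top","side"):
    s=snap(n); save(s,n+"0.png"); np.savez("pics/"+n+"0.npz",**s); print(n,s["T"].round(3).tolist(),s["D"],s["fovy"],s["cx"],s["cy"])
st=read_state();print({k:np.round(v,3).tolist() for k,v in st.items()}, manip.grasp_offset)
E
```

```text
pics
top [[-0.019, -0.989, 0.145, 0.431], [-1.0, 0.017, -0.015, 0.007], [0.012, -0.145, -0.989, 1.06], [0.0, 0.0, 0.0, 1.0]] [-0.14291614  0.          0.          0.          0.        ] 49.67548564048533 282.217819441888 211.86579550080705
side [[0.985, -0.124, 0.117, 0.464], [-0.17, -0.677, 0.716, -0.821], [-0.009, -0.726, -0.688, 0.888], [0.0, 0.0, 0.0, 1.0]] [0.00092493 0.         0.         0.         0.        ] 48.11985814747075 277.8463741046809 208.04667385495085
{'time_s': 0.1, 'joints': [-1.405, 0.343, 1.525, -0.0, 1.275, -0.146], 'qd': [0.002, -0.001, -0.001, -0.0, 0.001, -0.001], 'tau': [0.002, -43.445, -24.649, 0.0, 0.005, -0.0], 'eef_pos': [0.161, -0.499, 0.231], 'orientation': [-3.102, -0.488, 0.0], 'wrist_force': [-0.201, 0.214, 0.061], 'ft_torque': [0.017, 0.014, 0.002], 'grip_force': 0.0, 'grip_width': 0.086} 0.0187
```

View pics/top0.png

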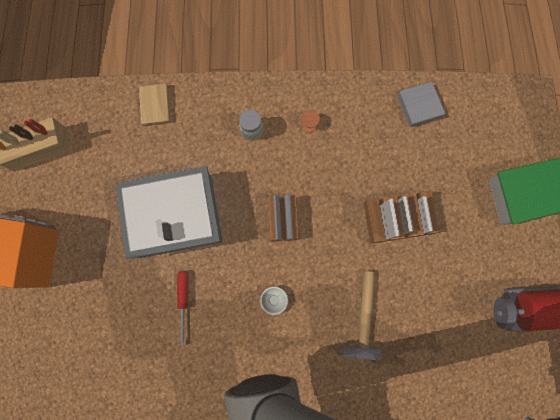

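View pics/side0.png

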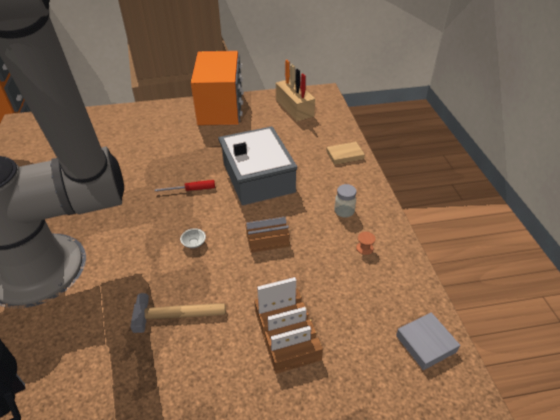

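The top view shows the dry box at about (168,212) with its fin at (168,231), the stand at (285,217) and the rack at (405,215). The tall panel is the rack's leftmost one, at about (388,217) in the top view and (278,297) in the side view. Next I measure them with depth and colour.

Run:
```python
from h import *
def rect(P,name):
    r=cv2.minAreaRect((P[:,:2]*1000).astype(np.float32)); 
    print(name,len(P),"c",np.round(r[0],1),"size",np.round(r[1],1),"ang",round(r[2],2),"z",np.percentile(P[:,2],[2,50,98]).round(4))
for n in("top","side"):
    s=dict(np.load(f"pics/{n}0.npz")); C=cloud(s); ok=s["depth"]>0
    hsv=cv2.cvtColor(s["pixels"],cv2.COLOR_RGB2HSV); H,S,V=[hsv[...,i].astype(int) for i in range(3)]
    roi={"rack":(0.3,.65,-.38,-.13),"stand":(.35,.6,-.12,.1),"box":(.3,.7,.12,.45)}
    def m(k): a,b,c,d=roi[k]; return ok&(C[...,0]>a)&(C[...,0]<b)&(C[...,1]>c)&(C[...,1]<d)
    print("==",n)
    z=C[...,2]
    for k in("rack","stand"):
        rect(C[m(k)&(z>.038)&(z<.05)&(S>70)],k+" top")
        rect(C[m(k)&(z>.015)&(z<.16)],k+" all")
    rect(C[m("stand")&(z>.050)],"lips"); 
    rect(C[m("box")&(z>.06)&(z<.105)],"box"); rect(C[m("box")&(z>.09)&(z<.105)&(V>150)&(S<50)],"lidwhite")
    rect(C[m("box")&(z>.115)],"fin"); rect(C[m("box")&(z>.127)],"fintop")
    w=m("rack")&(S<50)&(V>120)&(z>.05)
    nn,lab,stt,cc=cv2.connectedComponentsWithStats(w.astype(np.uint8))
    for i in range(1,nn):
        if stt[i,4]>15:
            P=C[lab==i]; rect(P,f"panel px{cc[i].round()}"); zt=np.percentile(P[:,2],98); rect(P[P[:,2]>zt-.006],"   top edge")
```

```text
== top
rack top 1548 c [ 567.4 -285.3] size [100.5 158.8] ang 7.18 z [0.0397 0.0435 0.0474]
rack all 3597 c [ 462.3 -277.6] size [172.9 336.4] ang 85.93 z [0.0174 0.0437 0.1237]
stand top 404 c [559.6 -10. ] size [80.5 64.1] ang 1.58 z [0.0402 0.0437 0.0475]
stand all 1081 c [475.8  -1.1] size [ 72.1 254.6] ang 83.66 z [0.0161 0.0444 0.0596]
lips 290 c [559.2  -9.9] size [80.4 37.3] ang 2.2 z [0.0502 0.0557 0.0608]
box 7144 c [580.  244.7] size [174.4 208.8] ang 10.23 z [0.0923 0.0976 0.1015]
lidwhite 4873 c [577.6 245.1] size [141.1 181.4] ang 10.08 z [0.0945 0.0982 0.1018]
fin 137 c [532.1 236. ] size [36.6 13.7] ang 9.39 z [0.1159 0.1307 0.1339]
fintop 110 c [532.2 236.4] size [36.2 13.1] ang 9.83 z [0.1273 0.1311 0.134 ]
panel px[407. 213.] 129 c [ 566.2 -284.9] size [78.1  8.6] ang 8.46 z [0.0679 0.0785 0.0819]
   top edge 111 c [ 565.9 -285. ] size [77.4  8.6] ang 8.46 z [0.0765 0.0788 0.0824]
panel px[425. 214.] 218 c [ 565.7 -330.7] size [78.4 10.1] ang 5.99 z [0.0506 0.0757 0.0812]
   top edge 111 c [ 565.1 -330.4] size [77.3  9.3] ang 5.85 z [0.0758 0.0783 0.0815]
panel px[
[... 734 characters left out ...]
9 0.0983 0.1018]
fin 94 c [532.1 233.2] size [36.4 15.6] ang 4.84 z [0.1155 0.127  0.1336]
fintop 47 c [532.1 233.2] size [34.1 15.6] ang 4.84 z [0.1275 0.1312 0.1339]
panel px[276. 294.] 864 c [ 553.4 -244.2] size [79.4 11.8] ang 6.78 z [0.0514 0.0963 0.1256]
   top edge 173 c [ 553.2 -244.2] size [78.6 11.3] ang 7.23 z [0.1201 0.1238 0.1268]
panel px[287. 317.] 377 c [ 566.2 -288. ] size [79.3 11.8] ang 8.34 z [0.0505 0.0733 0.0821]
   top edge 155 c [ 566.2 -288.5] size [79.3 10.5] ang 7.9 z [0.0763 0.0794 0.0829]
panel px[290. 337.] 394 c [ 566.3 -333.2] size [78.6 10.9] ang 6.95 z [0.0508 0.0736 0.0818]
   top edge 170 c [ 566.3 -333.2] size [78.6 10.6] ang 7.44 z [0.0763 0.0791 0.0823]
```

```bash
python3 - <<'E'
from h import *
o=down(np.radians(7.3)).as_rotvec(); p=np.array([.5535,-.2430,.0])
def st(t):
    s=read_state(); print(t,round(s["time_s"],2),np.round(s["eef_pos"],4),"F",np.round(s["wrist_force"],2),"w",round(s["grip_width"],4),"g",round(s["grip_force"],1))
fingers.command_gripper(.035,40); st("open")
manip.move_ptp(p+[0,0,.2],o); st("above")
manip.move_l(p+[0,0,.088],vel=.1); st("at")
fingers.command_gripper(0,40); st("closed")
for z in(.098,.128,.178): manip.move_l(p+[0,0,z],vel=.06); st("lift")
for n in("top","side"):
    s=snap(n); save(s,n+"1.png"); np.savez(f"pics/{n}1.npz",**s)
    C=cloud(s); hsv=cv2.cvtColor(s["pixels"],cv2.COLOR_RGB2HSV)
    m=(s["depth"]>0)&(hsv[...,1]<50)&(hsv[...,2]>100)&(C[...,2]>.092)&(C[...,2]<.2)&(abs(C[...,0]-.553)<.06)&(abs(C[...,1]+.243)<.03)
    print(n,rect(C[m]),np.percentile(C[m][:,2],[1,99]).round(4))
E
python3 -c "
import cv2;a=cv2.imread('pics/top1.png')[130:330,220:480];b=cv2.imread('pics/side1.png')[180:380,180:380]
cv2.imwrite('pics/c1.png',cv2.resize(cv2.hconcat([a,b]),None,fx=1.7,fy=1.7))"
```

```text
open 0.64 [ 0.1611 -0.4997  0.2313] F [0.91 0.17 0.37] w 0.0349 g 0.0
above 2.36 [ 0.553  -0.244   0.2001] F [-0.14 -0.44  0.51] w 0.0353 g 0.0
at 3.62 [ 0.5539 -0.2432  0.0887] F [ 0.23 -0.59 -0.15] w 0.035 g 0.0
closed 3.98 [ 0.5538 -0.2432  0.0886] F [-0.08 -0.21  3.24] w 0.0072 g 40.6
lift 4.29 [ 0.5537 -0.2431  0.0985] F [ 0.69 -0.44 -1.41] w 0.0074 g 40.1
lift 4.94 [ 0.5534 -0.243   0.1281] F [ 0.99  0.3  -1.41] w 0.0074 g 40.1
lift 5.92 [ 0.5532 -0.2429  0.1775] F [-0.01 -0.04 -0.37] w 0.0073 g 40.1
top (array([ 564.2, -236.4]), array([56.1,  2.2]), 7.27, 102) [0.0996 0.1995]
side (array([ 553.4, -248.4]), array([79.5,  9.2]), 6.98, 1016) [0.1029 0.1982]
```

View pics/c1.png

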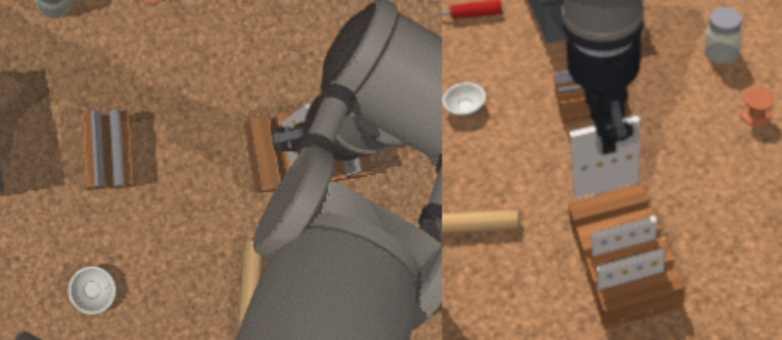

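The crop shows the panel upright in the gripper and clear of the rack, with its bottom above the rack at crop (600,195). The short panels haven't moved. Now I carry it to the stand and lower it while watching the force.

Run:
```python
from h import *
o=down(np.radians(2.1)).as_rotvec(); p=np.array([.5686,-.0103,0])
def st(t):
    s=read_state(); print(t,round(s["time_s"],2),np.round(s["eef_pos"],4),"F",np.round(s["wrist_force"],2),"M",np.round(s["ft_torque"],2),"w",round(s["grip_width"],4)); return s
manip.move_ptp(p+[0,0,.178],o); manip.hold(.2); st("over")
manip.move_l(p+[0,0,.142],vel=.08); st("z")
for z in list(np.arange(.134,.092,-.006))+list(np.arange(.091,.084,-.0015)):
    manip.move_l(p+[0,0,z],vel=.03); s=st("z%.4f"%z)
    if np.abs(s["wrist_force"]).max()>7: break
s=snap("side"); save(s,"side2.png"); cv2.imwrite("pics/c2.png",cv2.resize(s["pixels"][130:290,170:370,::-1],None,fx=3,fy=3))
```

```text
over 7.15 [ 0.5687 -0.0118  0.1779] F [-0.15  0.05 -0.46] M [ 0.02 -0.01  0.05] w 0.0075
z 7.75 [ 0.5688 -0.0104  0.1421] F [-1.19  0.35 -1.15] M [ 0.02 -0.03 -0.02] w 0.0074
z0.1340 8.17 [ 0.5686 -0.0103  0.1339] F [-0.19  0.38 -0.97] M [-0.   -0.04  0.03] w 0.0074
z0.1280 8.52 [ 0.5684 -0.0103  0.1277] F [-0.08 -0.57 -1.57] M [-0.02 -0.06  0.02] w 0.0072
z0.1220 8.87 [ 0.5684 -0.0103  0.1217] F [ 1.25  0.67 -1.11] M [-0.   -0.01  0.04] w 0.0073
z0.1160 9.22 [ 0.5684 -0.0103  0.1157] F [-0.61  0.84 -0.95] M [ 0.01 -0.06  0.  ] w 0.0073
z0.1100 9.57 [ 0.5684 -0.0103  0.1097] F [ 0.77 -0.79 -0.71] M [-0.   -0.05 -0.01] w 0.0074
z0.1040 9.92 [ 0.5684 -0.0103  0.1037] F [ 0.86  0.53 -0.43] M [ 0.02  0.04 -0.04] w 0.0074
z0.0980 10.27 [ 0.5684 -0.0103  0.0977] F [-0.76  0.14 -0.4 ] M [-0.01  0.06  0.01] w 0.0073
z0.0920 10.62 [ 0.5684 -0.0103  0.0917] F [-0.66  0.24 -0.79] M [-0.05 -0.   -0.02] w 0.0077
z0.0910 10.87 [ 0.5686 -0.0103  0.091 ] F [ 0.13  0.53 -0.92] M [-0.02  0.01 -0.01] w 0.0074
z0.0895 11.12 [ 0.5685 -0.0103  0.0894] F [ 0.15 -0.66 -0.5 ] M [ 0.03  0.01 -0.04] w 0.0077
z0.0880 11.37 [ 0.569  -0.0104  0.0886] F [-1.27  0.96  4.77] M [-0.    0.18 -0.03] w 0.0071
z0.0865 11.62 [ 0.569  -0.0104  0.0886] F [-4.17 -0.08 15.77] M [0.06 0.9  0.04] w 0.0071
```

View pics/c2.png

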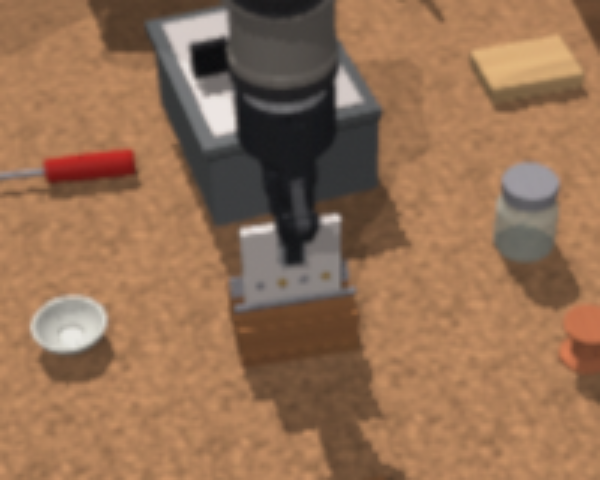

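The panel is down in the slot: contact came at TCP z 0.0886, the same height as in the rack, with its studs just above the lips at crop (290,285). Now I release it, back off and check.

Run:
```python
from h import *
p=np.array([.5686,-.0103,0])
manip.move_l(p+[0,0,.0885],vel=.03); fingers.command_gripper(.035,40); manip.hold(.3); manip.move_l(p+[0,0,.21],vel=.12)
print(read_state()["time_s"])
f=np.array([.532,.2347,0]); o=down(np.radians(9.9)).as_rotvec()
manip.move_ptp(f+[0,-.0,.19],o); manip.hold(.4); s0=read_state(); print(s0["time_s"],np.round(s0["eef_pos"],4),np.round(s0["wrist_force"],2))
for n in("top","side"):
    s=snap(n); save(s,n+"3.png"); C=cloud(s); z=C[...,2]; hsv=cv2.cvtColor(s["pixels"],cv2.COLOR_RGB2HSV)
    m=(s["depth"]>0)&(z>.115)&(z<.13)&(abs(C[...,0]-.568)<.06)&(abs(C[...,1]+.01)<.03)
    if m.sum()>10: print(n,"panel top",rect(C[m]),np.percentile(C[m][:,2],[5,95]).round(4))
    m=(s["depth"]>0)&(z>.118)&(z<.14)&(abs(C[...,0]-.532)<.03)&(abs(C[...,1]-.235)<.02)
    if m.sum()>10: print(n,"fin",rect(C[m]))
    if n=="side": cv2.imwrite("pics/c3.png",cv2.resize(s["pixels"][70:290,170:390,::-1],None,fx=2.7,fy=2.7))
```

```text
13.7667
15.1417 [0.5323 0.2341 0.1901] [-0.44 -0.38 -0.21]
top panel top (array([568.7,  -9.3]), array([79.7,  8. ]), 2.21, 150) [0.1212 0.1265]
top fin (array([523.8, 234.7]), array([20.1, 13.4]), 12.06, 66)
side panel top (array([567.8, -10.7]), array([79.1, 14. ]), 2.56, 165) [0.1158 0.1261]
side fin (array([531.8, 232.9]), array([36.9, 15.3]), 15.93, 82)
```

View pics/c3.png

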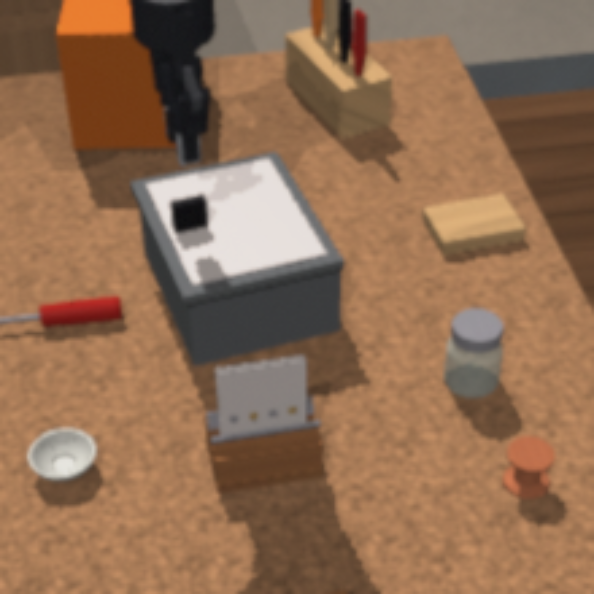

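The crop shows the panel upright and released in the stand at (263,395), measured centre about (568,-10) mm. The gripper hangs above the fin at (190,213). Next I grip the fin and ease the lid along its arc.

```bash
cat >> h.py <<'E'
def st(t):
    s=read_state(); print(t,round(s["time_s"],2),np.round(s["eef_pos"],4),"F",np.round(s["wrist_force"],1),"M",np.round(s["ft_torque"],2),"w",round(s["grip_width"],4),"g",round(s["grip_force"],1)); return s
E
python3 - <<'E'
from h import *
f=np.array([.532,.2347,0]); yaw=np.radians(9.9); o=down(yaw)
manip.move_l(f+[0,0,.12],vel=.08,frame=o.as_rotvec()); s=st("mid")
if np.abs(s["wrist_force"]).max()<5:
    manip.move_l(f+[0,0,.103],vel=.04); s=st("low")
    if np.abs(s["wrist_force"]).max()<6:
        fingers.command_gripper(0,90); st("grip")
        h=f+np.array([.128*np.cos(yaw),.128*np.sin(yaw),.085]); ax=np.array([-np.sin(yaw),np.cos(yaw),0])
        p0=f+[0,0,.103]
        for th in(.01,.02,.03,.04,.05,.06,.08):
            r=R.from_rotvec(ax*th)
            manip.move_l(h+r.apply(p0-h),vel=.012,frame=(r*o).as_rotvec()); s=st("th%.2f"%th)
E
```

```text
mid 16.27 [0.5324 0.2348 0.1206] F [-0.  -0.2  0.6] M [-0.02  0.03  0.  ] w 0.0349 g 0.0
low 16.84 [0.532  0.2347 0.1028] F [ 1.1 -0.  -0.1] M [ 0.01 -0.01  0.02] w 0.0348 g 0.0
grip 17.18 [0.5322 0.2347 0.1034] F [-1.   0.3  3.2] M [-0.    0.05 -0.06] w 0.0103 g 87.7
th0.01 17.43 [0.5321 0.2347 0.1041] F [-1.4 -0.7 -0. ] M [-0.02 -0.23 -0.08] w 0.0107 g 87.9
th0.02 17.69 [0.5322 0.2347 0.1049] F [ 0.3  0.2 -7.5] M [ 0.16 -0.72 -0.09] w 0.0106 g 88.2
th0.03 17.95 [0.5323 0.2347 0.1058] F [  1.7   0.3 -15.7] M [ 0.32 -1.16 -0.09] w 0.0104 g 88.6
th0.04 18.21 [0.5332 0.2349 0.1093] F [ 1.4  1.6 -3.8] M [ 0.03  0.06 -0.13] w 0.011 g 90.5
th0.05 18.47 [0.5333 0.2349 0.1101] F [ 1.3  1.  -0.1] M [ 0.05 -0.02 -0.09] w 0.0106 g 90.6
th0.06 18.73 [0.5335 0.235  0.1111] F [ 0.  -0.1  0.9] M [ 0.06 -0.04 -0.09] w 0.0106 g 90.7
th0.08 19.09 [0.5339 0.2351 0.1135] F [ 0.6 -0.5  0.7] M [ 0.02 -0.06 -0.12] w 0.0104 g 90.9
```

Run:
```python
from h import *
s=snap("side"); save(s,"side4.png"); C=cloud(s); z=C[...,2]; hsv=cv2.cvtColor(s["pixels"],cv2.COLOR_RGB2HSV)
m=(s["depth"]>0)&(z>.08)&(z<.16)&(hsv[...,1]<60)&(hsv[...,2]>140)&(abs(C[...,0]-.578)<.1)&(abs(C[...,1]-.245)<.11)
P=C[m]; yaw=np.radians(9.9); t=(P[:,:2]-[.532+.128*np.cos(yaw),.2347+.128*np.sin(yaw)])@[np.cos(yaw),np.sin(yaw)]
print(len(P),np.polyfit(t,P[:,2],1))
cv2.imwrite("pics/c4.png",cv2.resize(s["pixels"][70:230,170:370,::-1],None,fx=3,fy=3))
```

```text
1626 [-0.08702498  0.09791857]
```

View pics/c4.png

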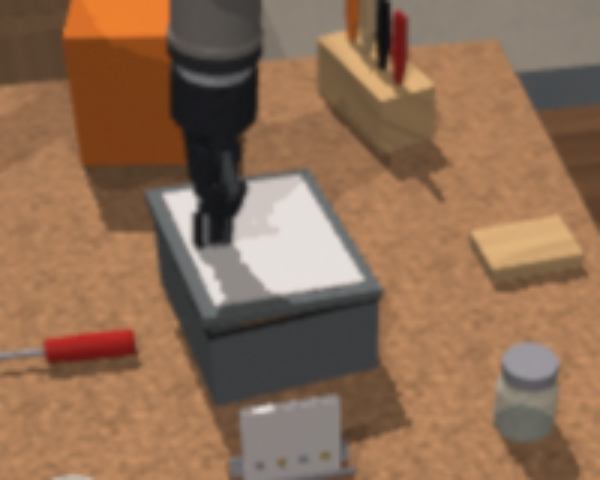

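The lid is held by its fin at (215,235). A dark gap shows under its front edge near (270,318), and the fitted tilt is 0.087 rad. I go on to 0.18 rad.

Run:
```python
from h import *
f=np.array([.532,.2347,0]); yaw=np.radians(9.9); o=down(yaw)
h=f+np.array([.128*np.cos(yaw),.128*np.sin(yaw),.085]); ax=np.array([-np.sin(yaw),np.cos(yaw),0]); p0=f+[0,0,.103]
for th in(.11,.14,.18):
    r=R.from_rotvec(ax*th); manip.move_l(h+r.apply(p0-h),vel=.015,frame=(r*o).as_rotvec()); st("th%.2f"%th)
manip.hold(1.0); st("held")
for n in("side","top"):
    s=snap(n); C=cloud(s); z=C[...,2]; hsv=cv2.cvtColor(s["pixels"],cv2.COLOR_RGB2HSV)
    m=(s["depth"]>0)&(z>.08)&(z<.16)&(hsv[...,1]<60)&(hsv[...,2]>140)&(abs(C[...,0]-.578)<.1)&(abs(C[...,1]-.245)<.11)
    P=C[m]; t=(P[:,:2]-h[:2])@[np.cos(yaw),np.sin(yaw)]; print(n,len(P),np.polyfit(t,P[:,2],1).round(4))
    m=(s["depth"]>0)&(z>.115)&(z<.13)&(abs(C[...,0]-.568)<.06)&(abs(C[...,1]+.01)<.03)
    if m.sum()>10: print(n,"panel top",rect(C[m]),np.percentile(C[m][:,2],[5,95]).round(4))
```

```text
th0.11 19.55 [0.5348 0.2352 0.1171] F [-1.3 -0.6  2. ] M [ 0.01 -0.07 -0.14] w 0.0109 g 91.1
th0.14 19.96 [0.5358 0.2354 0.1208] F [-0.6 -0.1  1.3] M [ 0.07 -0.2  -0.08] w 0.0106 g 91.2
th0.18 20.45 [0.5372 0.2356 0.1257] F [-0.3 -0.2  1.5] M [ 0.08 -0.22 -0.16] w 0.0104 g 91.1
held 21.45 [0.5372 0.2356 0.1257] F [-1.4  0.2  2.3] M [ 0.12 -0.12 -0.13] w 0.0105 g 91.1
side 1518 [-0.1841  0.0981]
side panel top (array([567.9, -11.6]), array([79.4, 11.6]), 2.02, 164) [0.1162 0.126 ]
top 1673 [-0.1819  0.0979]
top panel top (array([569. ,  -9.2]), array([78.4,  7.9]), 2.21, 148) [0.1212 0.1265]
```

Both views put the lid at about 0.183 rad, held and at rest, and the panel is still standing in the stand.

```bash
python3 -c "
from h import *
print(job.finish_job())"
```

```text
the job is handed in; nothing more can be done
None
```

The job is handed in: the tall panel stands released in the stand, about centred and fully down, and the gripper is holding the lid open at about 0.18 rad (about 3 cm at the front edge); the judge's verdict was not shown.

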